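Sweep the finished mounts under the dust hood and swing it shut

ROBOT

A 6-joint arm with a two-finger parallel gripper is mounted at the origin on a cart in front of the work surface, level with it; the furniture and walls round the work are solid. World frame = base frame: x ahead of the robot, y to its left, z up, the work surface at z = 0. Lengths are in mm, angles in rad, forces in N, time in s.
With the tool pointing down it reaches from about 325 to 775 mm from the base axis. Payload 9.3 kg.
Tool frame: the origin (TCP) lies on the mounting face of the last link; the fingertips stand nose_length ahead of it and the grasp point (between the pads) lies 155 mm ahead of it (nose_length is the distance from the TCP to the fingertips, in mm); y points along the fingers, z is the direction in which the jaws open and shut, and the axes are right-handed (so a half turn about y gives the same grasp; the last joint's range is limited). The gripper opens to 85 mm and grips with 20 to 120 N. Pads are 22 mm wide; open, the fingers measure 114 mm over their backs; the gripper's body (76 mm by 85 mm) begins 54 mm behind the grasp point. The pads swing forward as they close: fully open they stand 13 mm farther back than shut.
Start: joints at [-1.382, 0.259, 0.021, 1.334, 0, 1.418], TCP at [184.344, -518.184, 404.679] pointing down, gripper open.
Joint ranges: [-3.04, 3.04], [-0.91, 1.82], [-1.04, 1.36], [-1.92, 1.95], [-1.52, 1.45], [-3.14, 3.14]. Speed limits (rad/s): [2.22, 2.22, 2.79, 3.14, 3.14, 3.14].

INTERFACE

Orientations are given as a unit quaternion [x, y, z, w].
In Python, from plant import sense, read_camera, calibration, sign_off, nose_length gives the robot as it stands.
- The arm moves only by the shell command python3 -m creep 'ROWS' [OPENING] [FORCE]. ROWS is JSON, one flat list of numbers, 6 for each row, row after row: the shift along the tool's x, y, z in m, then the turn, a rotation vector about the tool's x, y, z in rad. A call has 1 to 20 rows; each row shifts and turns the commanded pose from where the row before left it, along the tool's axes as they then stand; what a row does not reach is not made up. A row lasts 1/8 s, in which the tool goes at most 62.5 mm and 10.7 degrees, less where a joint would pass 70% of its speed; a pose out of reach is approached as far as the arm can. A call with a gripper value outside its range is refused whole. OPENING is the closure, from -1 (fully open) to 1 (shut), set as the call begins (- or left out, the last holds). The fingers move at their own pace and stop on an object; FORCE is the grip in N (left out, the last holds). Time passes only in rows, so rows that do not move let the fingers close. It gives the time, the measured TCP pose, the force and the opening at its end, in the units of the state.
- sense(): the state, without advancing time (a new reading comes with each control period).
- read_camera(name): name is "scene" or "top"; returns (picture, depth): 420x560x3 uint8, blue, green, red; 420x560 float32, mm along the optical axis (not along the pixel's ray), 0 where there is no reading.
- calibration(name): a dict with "K" (3x3 intrinsics, pixels), "dist" ([k1, k2, p1, p2, k3] as OpenCV has them; the pictures are not rectified), "xyz" and "attitude" of the camera in the world. Camera axes: x right, y down, z forward; pixel columns grow to the right and rows downward; lengths in mm; the calibration is good to about 2 mm. A picture is of the moment at which its call begins. calibration takes no time and is no camera call.
- sign_off(): hands the job in, once; it reports no verdict.
The state is a dict: "clock": time; "joints": joint angles; "qvel": joint speeds; "effort": joint torques, N m; "eef_pos": TCP position; "ee_rot": TCP orientation; "contact_force": force on the tool from outside, world axes, zero at the start; "moment": the same for the moment, N m; "grip_width": opening from 0.0 (shut) to 1.0 (fully open).
Only numpy, scipy, OpenCV 4.12 (cv2) and the standard library are available. Lean on these libraries where they do the work, as an engineer would, in place of code of your own. Each camera call takes 0.05 s, during which the arm holds its last target. There are 200 camera calls.

TASK

Park the three resin-mounted metal specimens out of the dust: sweep them along the bench with the fingertips, over the bevelled front edge and fully onto the white stand in front of its open hood, flat face up all the while and without picking any of them up. When all three are in, push the clear hood over until it is fully shut. Leave the clay block, the mould cup and everything else on the bench where they are.

Things in the scene. Friction and masses are not known exactly. Their poses are not given: they have to be found in the camera images.
- stand: white base plate of a small specimen stand, 174 mm deep (its x) by 190 mm wide (its y), 4 mm thick, fixed to the bench; origin at the bench surface near its middle, +x toward its hinge side, z up. Its open front looks to its own -x. Offsets below are in this frame
- front_edge (a point): middle of the stand's front edge (x = -84 mm, bench height). From here a smooth bevel over the whole width rises 4 mm to the plate at x = -66 mm
- parking_floor (a point): point at x = y = 0 on the top of the plate, 4 mm above the bench. Curbs 8 mm high on the plate bound the parking floor: side curbs with inner faces at y = +-76 mm, from x = -52 to 60 mm, and a back curb with its inner face at x = 55 mm. Shut, the hood's front panel has its inner face at x = -59 mm: mounts must lie wholly behind it, so centres at x = -40 to 40 mm, y within 60 mm of the middle
- hinge_line (a point): middle of the hood's hinge line, which runs along the stand's y at x = 75 mm, 20 mm above the bench
- dust_hood (a joint): hinge of the clear hood with aluminium edges (134 mm deep, 176 mm wide, 50 mm tall, 0.25 kg): 0 = shut over the plate, 1.42 to 1.75 rad = open at the start, standing up behind the floor, 1.8 = stop. Damped, slightly stiff: above 1.2 rad it stays (far back it leans on the stop), below 0.9 rad it sinks shut by its own weight in some 2 s; under 3 N moves it
- hood_edge (a point): middle of the hood's free upper front edge, 137 mm in front of the hinge line and 34 mm above it when shut. With the hood open it is the top of the hood's back, 145 to 165 mm above the bench: push just below it from behind, toward the stand's front, to shut the hood. A black ledge, 64 mm wide, 11 mm deep, sticks out of the front panel 22 mm below this edge (open: it points up)
- mount_a: mount: solid green resin cylinder, 30 mm across, 23 mm high, 35 g, flat metal face on top; origin at the centre of its underside
- mount_b: mount: solid red resin cylinder, 30 mm across, 17 mm high, 35 g, flat metal face on top; origin at the centre of its underside
- mount_c: mount: solid cream resin cylinder, 26 mm across, 16 mm high, 35 g, flat metal face on top; origin at the centre of its underside
- clay_by: tan rounded block of levelling clay, 33 x 61 mm (its x and y), 22 mm high, to be left alone; origin at the centre of its underside
- cup_by: empty blue mould cup, 40 mm across, 28 mm high, to be left alone; origin at the centre of its underside
- tweezers_by: steel tweezers lying flat, 134 mm long along their y, 9 mm high, to be left alone; origin under the middle
- box_by: closed blue sample box, 88 x 110 x 32 mm, to be left alone; origin under the middle
- marker_by: marker pen lying flat, 136 mm long along its y, 18 mm thick, to be left alone; origin under the middle
- brush_by: small wooden brush lying flat, 171 mm long along its y, 12 mm high, to be left alone; origin under the middle

How it is judged:
By the outcome, as a careful person would: the job done as asked, in the order asked, and still so for the second after the job is handed in, with the robot touching nothing.
It also fails if it takes over 72 s, if anything falls off the work surface, if the arm or the gripper's body presses on something with over 40 N, if the wrist force passes 120 N, or if a joint passes its speed limit or range.

## Working session

There is one attempt and no reset: what is moved stays moved. The work goes in short steps, Python scripts to look and compute and a shell command to move; the robot and the scene stay as the last step left them, time stands still between calls to the robot, and variables do not carry over. Pictures are saved under pics/ and viewed, about 8 in all and at most 12, crops included, and the job is handed in when it is done.

```bash
mkdir -p pics; ls; cat > h.py <<'E'
import numpy as np, cv2
from scipy.spatial.transform import Rotation as R
from plant import sense, read_camera, calibration, nose_length
def Rc(c):
    a=np.array(c["attitude"],float)
    return R.from_quat(a).as_matrix() if a.size==4 else a.reshape(3,3)
def px2w(name,u,v,z=None,d=None):
    c=calibration(name);K=np.array(c["K"],float)
    n=cv2.undistortPoints(np.array([[[u,v]]],float),K,np.array(c["dist"],float))[0,0]
    r=np.array([n[0],n[1],1.]); o=np.array(c["xyz"],float);M=Rc(c)
    if d is None:
        w=M@r; return o+w*(z-o[2])/w[2]
    return o+M@(r*d)
def cloud(name,depth):
    c=calibration(name);K=np.array(c["K"],float)
    h,w=depth.shape; uv=np.stack(np.meshgrid(np.arange(w),np.arange(h)),-1).reshape(-1,1,2).astype(float)
    n=cv2.undistortPoints(uv,K,np.array(c["dist"],float))[:,0]
    r=np.c_[n,np.ones(len(n))]*depth.reshape(-1,1)
    return (r@Rc(c).T+np.array(c["xyz"],float)).reshape(h,w,3)
E
python3 - <<'E'
from h import *
for n in("top","scene"):
    print(n,calibration(n)); p,d=read_camera(n); cv2.imwrite(f"pics/{n}0.png",cv2.resize(p,(800,600))); np.save(f"{n}0.npy",d); cv2.imwrite(f"{n}0raw.png",p)
print(sense(),nose_length() if callable(nose_length) else nose_length)
E
```

```text
pics
top {'K': array([[527.15782603,   0.        , 274.31027989],
       [  0.        , 527.15782603, 214.40109091],
       [  0.        ,   0.        ,   1.        ]]), 'dist': array([-0.12865385,  0.        ,  0.        ,  0.        ,  0.        ]), 'xyz': array([ 351.30460924,  -57.88163768, 1396.85811918]), 'attitude': array([-0.69837457,  0.70987372, -0.06435618,  0.06488862])}
scene {'K': array([[450.02510983,   0.        , 283.30241235],
       [  0.        , 450.02510983, 211.03632593],
       [  0.        ,   0.        ,   1.        ]]), 'dist': array([-0.05381176,  0.        ,  0.        ,  0.        ,  0.        ]), 'xyz': array([   40.37887575, -1124.05942856,   613.1874209 ]), 'attitude': array([ 0.82226694, -0.19146125,  0.1327778 , -0.5192203 ])}
{'clock': 0.1, 'joints': array([-1.38158969e+00,  2.59135598e-01,  2.08329574e-02,  1.33366123e+00,
       -1.87498923e-05,  1.41816862e+00]), 'qvel': array([-0.00051806, -0.00150396,  0.00254124, -0.00016548,  0.00039103,
       -0.00033265]), 'effort': array([ 5.99008781e-03, -5.56695950e+01,  3.45067155e+01,  1.17886299e-02,
       -2.10428863e-05, -2.96515495e-06]), 'eef_pos': array([ 184.3404428 , -518.14687241,  404.12479952]), 'ee_rot': array([-0.12028329,  0.69721614, -0.69639094,  0.12025493]), 'contact_force': array([-0.34089887, -0.33282425, -0.21767585]), 'moment': array([-0.01087332,  0.01025999, -0.0146279 ]), 'grip_width': 1.0001389384273707} 173.4
```

View pics/top0.png

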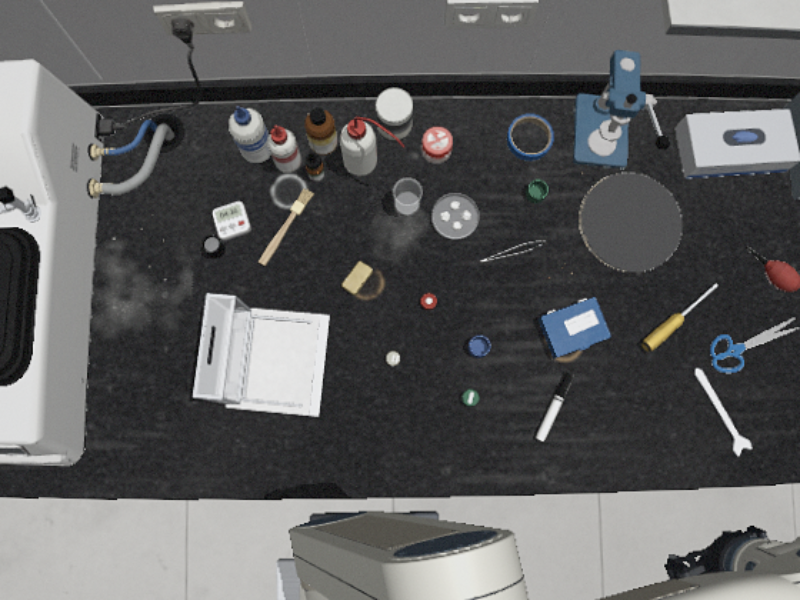

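View pics/scene0.png

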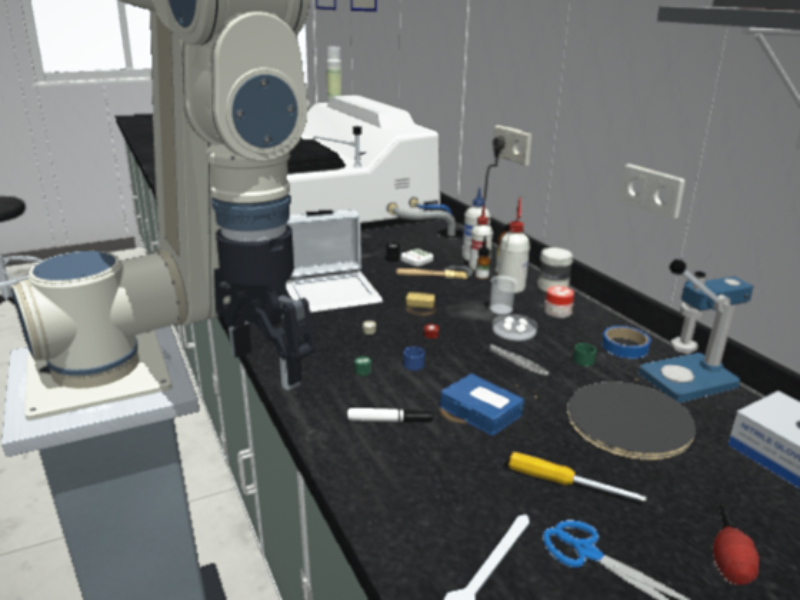

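The top view (800x600 scaling) shows the stand at about (270,360) with its front facing right. Cream is at (393,358), red (429,301), green (471,397), clay (358,278), cup (479,346) and marker (553,407). I'll enlarge it for accuracy.

```bash
python3 - <<'E'
from h import *
p=cv2.imread("top0raw.png"); c=p[180:310,130:350]
cv2.imwrite("pics/crop1.png",cv2.resize(c,None,fx=3.6,fy=3.6,interpolation=cv2.INTER_CUBIC))
s=1/1.42857
for n,u,v,z in [("green",471,397,23),("red",429,301,17),("cream",393,358,16),("clay",358,278,22),("cup",479,346,28),("fcA",329,315,2),("fcB",321,415,2),("mk1",569,376,9),("mk2",541,439,9),("box",575,328,32),("bench front",400,495,0)]:
    print(n,px2w("top",u*s,v*s,z=z).round(1))
W=cloud("top",np.load("top0.npy"))
for u,v in [(471,397),(429,301),(393,358),(284,360),(240,360),(212,345)]: print(u,v,W[int(v*s),int(u*s)].round(1))
E
```

```text
green [ 435.3 -200.2   23. ]
red [ 615.6 -128.4   17. ]
cream [510.  -59.4  16. ]
clay [660.7   3.6  22. ]
cup [ 528.  -217.5   28. ]
fcA [594.8  59.6   2. ]
fcB [408.   74.9   2. ]
mk1 [ 471.1 -385.7    9. ]
mk2 [ 356.7 -327.9    9. ]
box [ 557.6 -396.4   32. ]
bench front [261.  -68.1   0. ]
471 397 [ 438.  -199.    17.7]
429 301 [ 617.2 -127.5   18.5]
393 358 [511.3 -59.2  18.1]
284 360 [510.  144.9  10.4]
240 360 [509.4 222.2  24.9]
212 345 [519.1 240.4 171.9]
```

View pics/crop1.png

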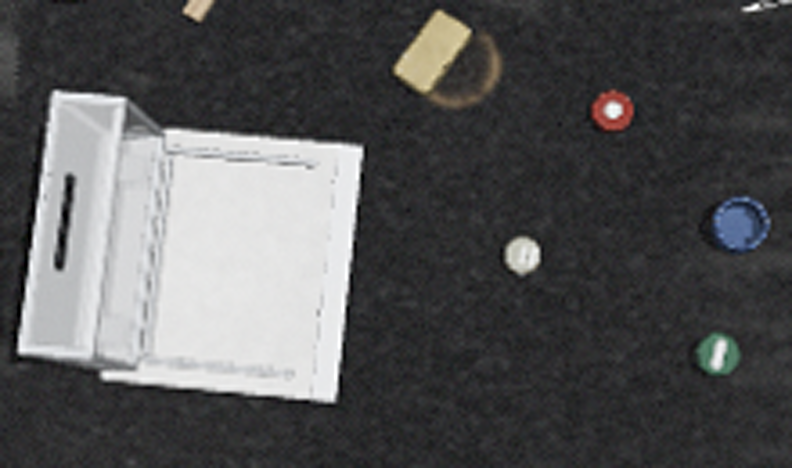

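```bash
cat >> h.py <<'E'
XS=np.array([.0816,.9967,0]);YS=np.array([-.9967,.0816,0]);O=np.array([508.3,151.0,0])
def w2s(w):
    d=np.asarray(w,float)-O; return np.array([d@XS,d@YS,d[2]])
def s2w(s): return O+s[0]*XS+s[1]*YS+np.array([0,0,s[2]])
def st():
    s=sense(); M=R.from_quat(s["ee_rot"]).as_matrix()
    return s,M
def go(xs,ys,tz):   # tz: TCP height
    s,M=st(); t=s2w([xs,ys,tz]); out=[]
    for sg in(1,-1):
        z=sg*YS;y=np.array([0,0,-1.]);D=np.c_[np.cross(y,z),y,z]
        out.append(R.from_matrix(M.T@D).as_rotvec())
    r=min(out,key=np.linalg.norm)
    print("shift tool mm",(M.T@(t-s["eef_pos"])).round(1),"rotvec",r.round(3),"| now s",w2s(s["eef_pos"]).round(1),"grip",round(s["grip_width"],3),"F",s["contact_force"].round(1),"t",s["clock"])
E
python3 - <<'E'
from h import *
f=lambda x,y,z:w2s(px2w("top",130+x/3.6,180+y/3.6,z=z)).round(1)
for n,x,y,z in [("red",613,111,17),("cream",523,256,16),("green",719,354,23),("cup",740,224,28),("fA",362,145,0),("fB",337,403,0),("backR",100,378,4),("hoodtopR1",125,95,155),("hoodR2",97,360,155),("hoodL1",55,92,155),("hoodL2",20,352,155),("curbR",320,163,12),("curbL",295,375,12)]: print(n,f(x,y,z))
W=cloud("top",np.load("top0.npy")); V=W.reshape(-1,3)
S=np.array([w2s(q) for q in V[(V[:,2]>90)&(V[:,1]>140)&(V[:,1]<330)&(V[:,0]>380)&(V[:,0]<640)]])
print(len(S),np.percentile(S,[1,5,50,95,99],axis=0).round(0))
print(st()[1].round(3)); go(-403,44,220)
E
```

```text
red [-269.6 -129.4   17. ]
cream [-210.2  -17.5   16. ]
green [-356.1   45.2   23. ]
cup [-366.3  -49.7   28. ]
fA [-84.5 -94.6   0. ]
fB [-81.3  97.6   0. ]
backR [94.2 92.   4. ]
hoodtopR1 [ 62.5 -92.2 155. ]
hoodR2 [ 63.2  85.6 155. ]
hoodL1 [110.3 -91.2 155. ]
hoodL2 [115.1  84.1 155. ]
curbR [-55.6 -77.1  12. ]
curbL [-50.3  79.9  12. ]
1596 [[ 64. -90. 106.]
 [ 66. -85. 152.]
 [ 89.  -1. 158.]
 [113.  78. 163.]
 [116.  83. 171.]]
[[-0.942 -0.     0.335]
 [-0.335  0.001 -0.942]
 [-0.    -1.    -0.001]]
shift tool mm [-323.8  184.4 -172.3] rotvec [ 1.000e-03 -1.147e+00 -1.000e-03] | now s [-693.4  268.3  404.1] grip 1.0 F [-0.3 -0.3 -0.2] t 0.1
```

```bash
python3 -m creep '[0,0.015,0,0,-0.164,0, 0,0.015,0,0,-0.164,0, 0,0.015,0,0,-0.164,0, 0,0.015,0,0,-0.164,0, 0,0.015,0,0,-0.164,0, 0,0.015,0,0,-0.164,0, 0,0.015,0,0,-0.163,0]' 0.5 20; python3 -c "
from h import *
go(-403,45,220);print(st()[1].round(3))"
```

```text
clock: 0.98
eef_pos: [184.3, -518.1, 298.8]
ee_rot: [-0.48, 0.519, -0.519, 0.481]
contact_force: [-0.1, 0.9, -1.2]
grip_width: 0.25
shift tool mm [-289.1   79.   224.8] rotvec [ 0.     0.005 -0.001] | now s [-693.3  268.3  298.8] grip 0.25 F [-0.1  0.9 -1.2] t 0.975
[[-0.077 -0.     0.997]
 [-0.997  0.001 -0.077]
 [-0.001 -1.    -0.   ]]
```

```bash
python3 -m creep '[-0.041,0.010,0.032,0,0.005,0, -0.041,0.01,0.032,0,0,0, -0.041,0.01,0.032,0,0,0, -0.041,0.01,0.032,0,0,0, -0.041,0.01,0.032,0,0,0, -0.041,0.01,0.032,0,0,0, -0.043,0.012,0.033,0,0,0, 0,0.02,0,0,0,0, 0,0,0,0,0,0]'; python3 - <<'E'
from h import *
go(-403,45,180)
for n in("top","scene"):
    p,d=read_camera(n); 
    cv2.imwrite(f"{n}1.png",p); np.save(f"{n}1.npy",d)
# lowest finger points from scene depth near tool
s,_=st(); e=s["eef_pos"]
for n in("scene","top"):
    W=cloud(n,np.load(n+"1.npy")).reshape(-1,3)
    m=(abs(W[:,0]-e[0])<50)&(abs(W[:,1]-e[1])<25)&(W[:,2]>10)&(W[:,2]<100)
    q=W[m]; print(n,len(q),np.percentile(q,[0,1,5,50,100],axis=0).round(0) if len(q) else "")
p=cv2.imread("scene1.png")[190:300,200:360]; cv2.imwrite("pics/s1.png",cv2.resize(p,None,fx=5,fy=5))
E
```

```text
clock: 2.1
eef_pos: [433.3, -248.7, 206.4]
ee_rot: [-0.478, 0.522, -0.52, 0.478]
contact_force: [0.2, 0.5, 0.2]
grip_width: 0.25
shift tool mm [-1.4 26.5 -2.8] rotvec [ 0.003 -0.004 -0.002] | now s [-404.5   42.1  206.4] grip 0.25 F [0.2 0.5 0.2] t 2.1
scene 470 [[ 385. -271.   31.]
 [ 387. -267.   35.]
 [ 393. -266.   40.]
 [ 444. -259.   80.]
 [ 482. -235.  100.]]
top 2 [[ 476. -242.   96.]
 [ 476. -242.   96.]
 [ 477. -242.   96.]
 [ 478. -242.   97.]
 [ 479. -242.   98.]]
```

View pics/s1.png

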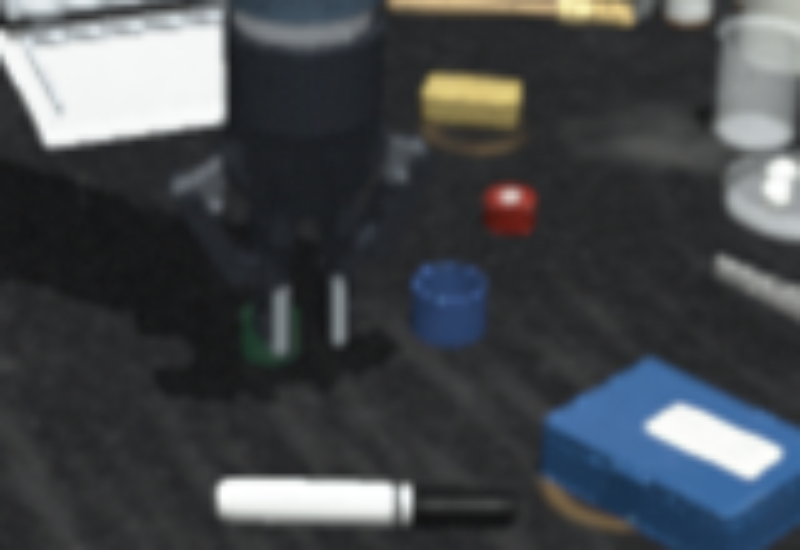

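The tips are about 32 mm above the bench at TCP z 206, so nose_length holds. Green (about (270,330)) is just ahead of the fingers, and cup and red are clear. Next I lower and sweep green.

```bash
python3 -m creep '[0,0.013,-0.003,0,0,0, 0,0.0125,0,0,0,0, 0,0,0,0,0,0]'; python3 -m creep '[-0.015,0,0,0,0,0, -0.02,0,0,0,0,0, -0.02,0,0,0,0,0, -0.02,0,0,0,0,0, -0.02,0,0,0,0,0]'; python3 - <<'E'
from h import *
go(-106,46,180)
p,d=read_camera("top");cv2.imwrite("top2.png",p)
cv2.imwrite("pics/t2.png",cv2.resize(p[180:310,130:390],None,fx=3,fy=3,interpolation=cv2.INTER_CUBIC))
E
```

```text
clock: 2.58
eef_pos: [429.8, -249.5, 181.1]
ee_rot: [-0.478, 0.522, -0.521, 0.477]
contact_force: [0.1, 0.3, 0.1]
grip_width: 0.25
clock: 3.2
eef_pos: [438.7, -152.8, 182.4]
ee_rot: [0.478, -0.521, 0.521, -0.478]
contact_force: [-0.1, 0.2, 0.3]
grip_width: 0.25
shift tool mm [-202.4    2.4   -2.3] rotvec [-0.    -0.004  0.   ] | now s [-308.4   44.6  182.4] grip 0.25 F [-0.1  0.2  0.3] t 3.2
```

View pics/t2.png

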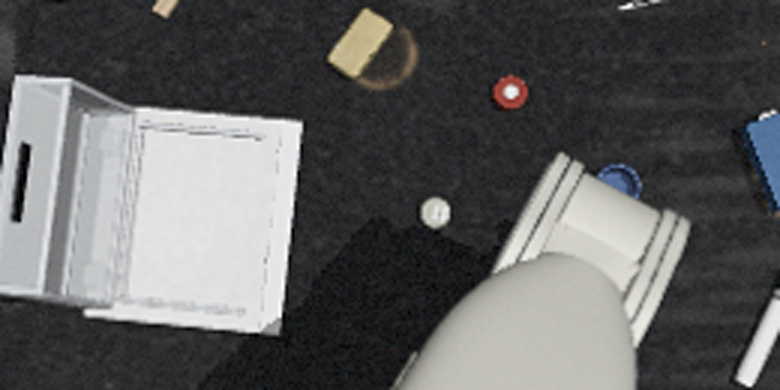

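The arm hides green from above, but cream, red, cup and clay are undisturbed. I'll continue and check with the scene camera.

```bash
python3 -m creep '[-0.02,0,0,0,0,0, -0.02,0,-0.001,0,0,0, -0.02,0,0,0,0,0, -0.02,0,-0.001,0,0,0, -0.02,0,0,0,0,0, -0.02,0,0,0,0,0, -0.02,0,0,0,0,0, -0.02,0,0,0,0,0, -0.02,0,0,0,0,0, -0.01,0,0,0,0,0]'; python3 - <<'E'
from h import *
go(-106,46,184.5)
p,d=read_camera("scene");np.save("s3.npy",d)
cv2.imwrite("pics/s3.png",cv2.resize(p[150:270,180:340],None,fx=5,fy=5,interpolation=cv2.INTER_CUBIC))
E
```

```text
clock: 4.5
eef_pos: [452.9, 36.2, 182.4]
ee_rot: [0.478, -0.521, 0.521, -0.478]
contact_force: [0.1, -0.1, 0.8]
grip_width: 0.251
shift tool mm [-12.9  -2.1  -0.2] rotvec [-0.    -0.003  0.   ] | now s [-119.    45.9  182.4] grip 0.251 F [ 0.1 -0.1  0.8] t 4.5
```

View pics/s3.png

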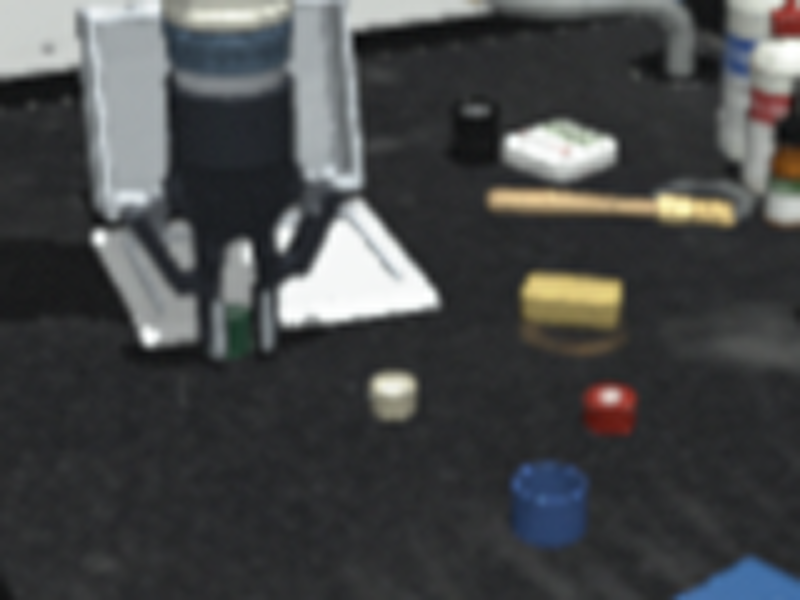

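Green sits in the V of the fingers at (238,330) just short of the bevel, and all else is in place. Lift 2 mm and push in.

```bash
python3 -m creep '[-0.012,-0.001,0,0,0,0, -0.012,-0.001,0,0,0,0, -0.012,0,0,0,0,0, -0.012,0,0,0,0,0, -0.012,0,0,0,0,0, -0.012,0,0,0,0,0, -0.012,0,0,0,0,0, -0.012,0,0,0,0,0, -0.01,0,0,0,0,0, -0.006,0,0,0,0,0, -0.003,0,0,0,0,0, 0,0,0,0,0,0]'; python3 -c "
from h import *
go(-2,46,184.5)"
```

```text
clock: 6.05
eef_pos: [463.2, 149.3, 184.1]
ee_rot: [-0.478, 0.521, -0.521, 0.478]
contact_force: [-0.2, -0.1, -1.1]
grip_width: 0.253
shift tool mm [-3.3 -0.4 -1.2] rotvec [ 0.    -0.005 -0.   ] | now s [ -5.3  44.9 184.1] grip 0.253 F [-0.2 -0.1 -1.1] t 6.05
```

```bash
python3 -m creep '[0.01,0,0,0,0,0, 0.02,0,0,0,0,0, 0.02,-0.03,0,0,0,0, 0.03,-0.026,0.01,0,0,0, 0.04,0,0.03,0,0,0, 0.04,0,0.03,0,0,0, 0.04,0,0.03,0,0,0, 0.04,0,0.03,0,0,0, 0.04,0,0.03,0,0,0, 0.029,0,0.014,0,0,0, 0,0,0,0,-0.004,0]'; python3 - <<'E'
from h import *
go(-314,-129.4,180)
p,d=read_camera("top");cv2.imwrite("top4.png",p)
cv2.imwrite("pics/t4.png",cv2.resize(p[180:310,130:350],None,fx=3.6,fy=3.6,interpolation=cv2.INTER_CUBIC))
E
```

```text
clock: 7.42
eef_pos: [609.7, -176.7, 239.5]
ee_rot: [-0.478, 0.521, -0.521, 0.478]
contact_force: [-0.8, -1.1, -0.2]
grip_width: 0.25
shift tool mm [-4.3 59.5  1.6] rotvec [ 0.    -0.004  0.   ] | now s [-318.3 -127.8  239.5] grip 0.25 F [-0.8 -1.1 -0.2] t 7.425
```

View pics/t4.png

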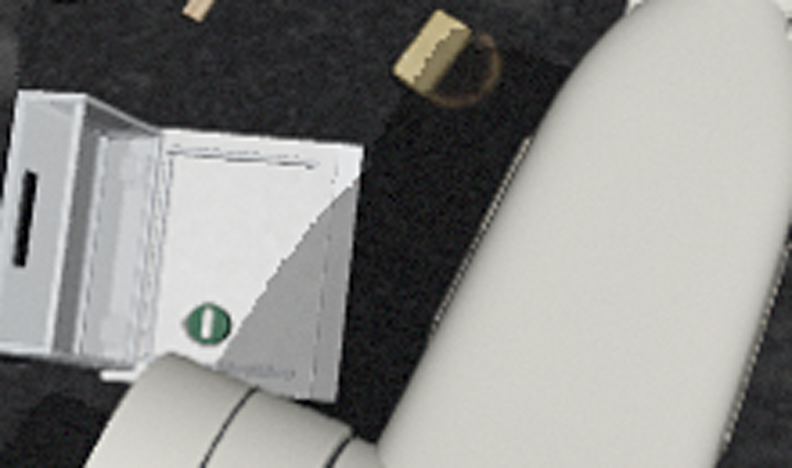

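Green is at (209,324) on the floor, face up. The hood has leaned back to its stop by itself, as it had already in the picture at t=3 s. Now red.

```bash
python3 -m creep '[0.002,0.03,0.0015,0,0,0, 0,0.028,0,0,0,0, 0,0.001,0,0,0,0, -0.015,0,0,0,0,0, -0.012,0,0,0,0,0, -0.0205,0,-0.0104,0,0,0, -0.0205,0,-0.0104,0,0,0, -0.0205,0,-0.0104,0,0,0, -0.0205,0,-0.0104,0,0,0, -0.0205,0,-0.0104,0,0,0, -0.0205,0,-0.0104,0,0,0, -0.0205,0,-0.0104,0,0,0, -0.0205,0,-0.0104,0,0,0, -0.004,0,0,0,0,0]'; python3 - <<'E'
from h import *
go(-106,-46,184.5)
p,d=read_camera("scene")
cv2.imwrite("pics/s5.png",cv2.resize(p[150:270,180:340],None,fx=5,fy=5,interpolation=cv2.INTER_CUBIC))
E
```

```text
clock: 9.22
eef_pos: [543.5, 27.1, 181.2]
ee_rot: [-0.479, 0.52, -0.52, 0.479]
contact_force: [0.4, -0.2, 1.0]
grip_width: 0.249
shift tool mm [-14.7  -3.3   0.8] rotvec [ 0.001  0.    -0.   ] | now s [-120.7  -45.2  181.2] grip 0.249 F [ 0.4 -0.2  1. ] t 9.225
```

View pics/s5.png

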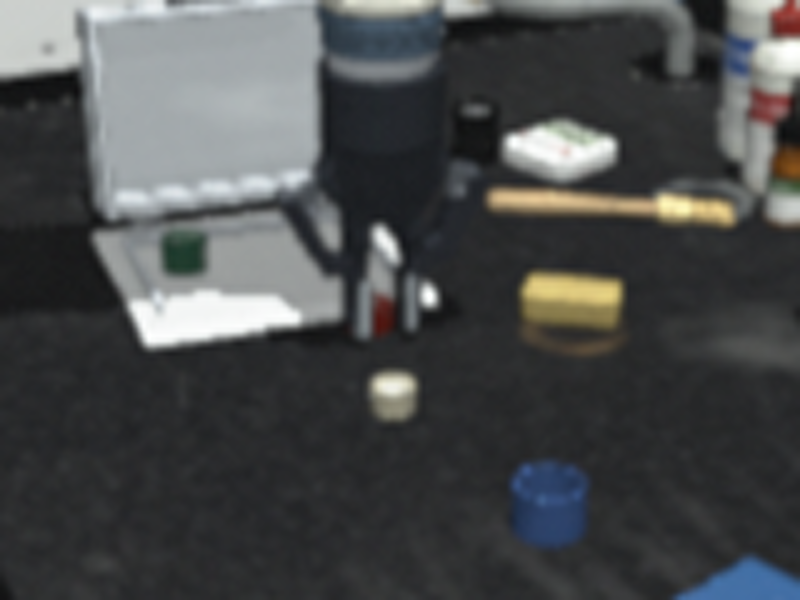

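Red sits in the fingers at (382,315). Green is upright at (185,252), and cream, cup and clay are unmoved. Push red in.

```bash
python3 -m creep '[-0.012,-0.0015,0,0,0,0, -0.012,-0.0015,0,0,0,0, -0.012,0,0,0,0,0, -0.012,0,0,0,0,0, -0.012,0,0,0,0,0, -0.012,0,0,0,0,0, -0.012,0,0,0,0,0, -0.012,0,0,0,0,0, -0.01,0,0,0,0,0, -0.008,0,0,0,0,0, -0.003,0,0,0,0,0, 0,0,0,0,0,0]'; python3 -c "
from h import *
go(-2,-46,184.5)"
```

```text
clock: 10.78
eef_pos: [553.9, 142.1, 184.1]
ee_rot: [-0.479, 0.52, -0.52, 0.479]
contact_force: [0.2, -0.1, -0.9]
grip_width: 0.247
shift tool mm [-3.1 -0.4 -0.2] rotvec [ 0.    -0.001  0.   ] | now s [ -5.1 -46.2 184.1] grip 0.247 F [ 0.2 -0.1 -0.9] t 10.775
```

```bash
python3 -m creep '[0.01,0,0,0,0,0, 0.02,0,0,0,0,0, 0.02,-0.03,0,0,0,0, 0.03,-0.026,0,0,0,0, 0.04,0,-0.01,0,0,0, 0.04,0,-0.01,0,0,0, 0.04,0,-0.009,0,0,0, 0.04,0,0,0,0,0, 0.01,0,0,0,0,0, 0,0,0,0,0,0]'; python3 - <<'E'
from h import *
go(-253,-17.5,180)
p,d=read_camera("top");W=cloud("top",d)
print(px2w("top",130+523/3.6,180+256/3.6,z=16).round(1))
cv2.imwrite("pics/t6.png",cv2.resize(p[180:310,130:350],None,fx=3.6,fy=3.6,interpolation=cv2.INTER_CUBIC))
E
```

```text
clock: 12.02
eef_pos: [503.9, -105.7, 240.2]
ee_rot: [-0.478, 0.521, -0.521, 0.478]
contact_force: [-0.5, 0.1, -0.7]
grip_width: 0.245
shift tool mm [-3.2 60.2  0.9] rotvec [ 0.    -0.004 -0.   ] | now s [-256.2  -16.6  240.2] grip 0.245 F [-0.5  0.1 -0.7] t 12.025
[508.6 -59.9  16. ]
```

View pics/t6.png

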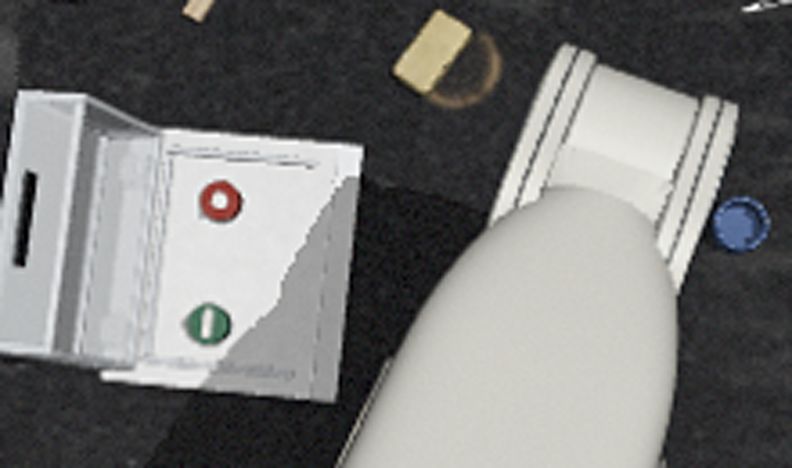

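Red (220,201) and green (208,324) are on the floor. Now cream.

```bash
python3 -m creep '[0,0.03,0.001,0,0,0, 0,0.028,0,0,0,0, 0,0.001,0,0,0,0, -0.015,0,0,0,0,0, -0.015,0,0,0,0,0, -0.02,0,-0.003,0,0,0, -0.02,0,-0.003,0,0,0, -0.02,0,-0.003,0,0,0, -0.02,0,-0.003,0,0,0, -0.02,0,-0.003,0,0,0, -0.018,0,-0.003,0,0,0]';  python3 - <<'E'
from h import *
go(-106,0,184.5)
p,d=read_camera("scene")
cv2.imwrite("pics/s7.png",cv2.resize(p[150:270,180:340],None,fx=5,fy=5,interpolation=cv2.INTER_CUBIC))
E
```

```text
clock: 13.45
eef_pos: [499.6, 45.9, 182.0]
ee_rot: [0.479, -0.52, 0.52, -0.479]
contact_force: [0.2, -0.1, 1.2]
grip_width: 0.253
shift tool mm [ 0.5 -2.5  0.1] rotvec [-0.001 -0.     0.   ] | now s [-1.055e+02  1.000e-01  1.820e+02] grip 0.253 F [ 0.2 -0.1  1.2] t 13.45
```

View pics/s7.png

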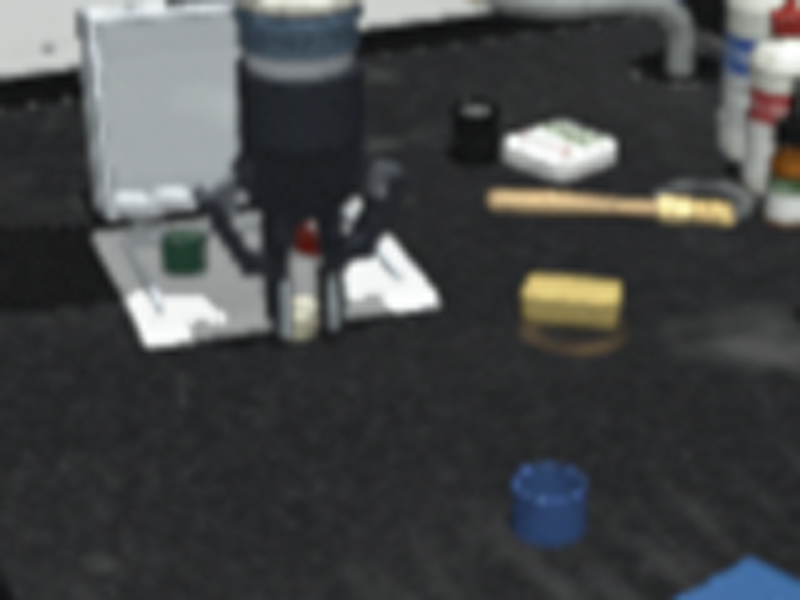

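Cream is between the fingers at (303,318) at the bevel; red and green stand upright behind it. Push it in and back off.

```bash
python3 -m creep '[-0.012,-0.0015,0,0,0,0, -0.012,-0.001,0,0,0,0, -0.012,0,0,0,0,0, -0.012,0,0,0,0,0, -0.012,0,0,0,0,0, -0.011,0,0,0,0,0, -0.007,0,0,0,0,0, -0.003,0,0,0,0,0, 0,0,0,0,0,0]'; python3 -c "
from h import *
go(-28,0,184.5)"; python3 -m creep '[0.01,0,0,0,0,0, 0.03,0,0,0,0,0, 0.04,-0.02,0,0,0,0, 0.03,-0.05,0,0,0,0, 0.02,-0.055,0,0,0,0, 0,-0.055,0.02,0,0,0, 0,-0.05,0.05,0,0,0, 0,0,0.06,0,0,0, 0,0,0.06,0,0,0, 0,0,0,0,0,0]' 1; python3 - <<'E'
from h import *
go(185,0,420)
p,d=read_camera("top");V=cloud("top",d).reshape(-1,3)
S=(V-O)@np.c_[XS,YS,[0,0,1]]; S=S[(S[:,2]>90)&(S[:,0]>40)&(S[:,0]<160)&(abs(S[:,1])<80)]
print(len(S)); 
if len(S): print(np.percentile(S,[1,50,99],axis=0).round(0))
cv2.imwrite("pics/t8.png",cv2.resize(p[180:310,70:350],None,fx=2.85,fy=2.85,interpolation=cv2.INTER_CUBIC))
E
```

```text
clock: 14.62
eef_pos: [506.4, 125.1, 183.6]
ee_rot: [-0.479, 0.52, -0.52, 0.479]
contact_force: [-0.6, 0.1, 0.6]
grip_width: 0.245
shift tool mm [ 2.  -0.9 -0.2] rotvec [ 0.    -0.001 -0.   ] | now s [-26.   -0.2 183.6] grip 0.245 F [-0.6  0.1  0.6] t 14.625
clock: 15.88
eef_pos: [682.6, -21.7, 403.8]
ee_rot: [-0.479, 0.522, -0.519, 0.478]
contact_force: [-1.3, 0.5, -0.9]
grip_width: 0.001
shift tool mm [-342.4  -15.3 -188.7] rotvec [ 0.004 -0.002 -0.   ] | now s [-157.9 -187.8  403.8] grip 0.001 F [-1.3  0.5 -0.9] t 15.875
1317
[[ 90. -78. 143.]
 [116.   1. 154.]
 [142.  79. 165.]]
```

View pics/t8.png

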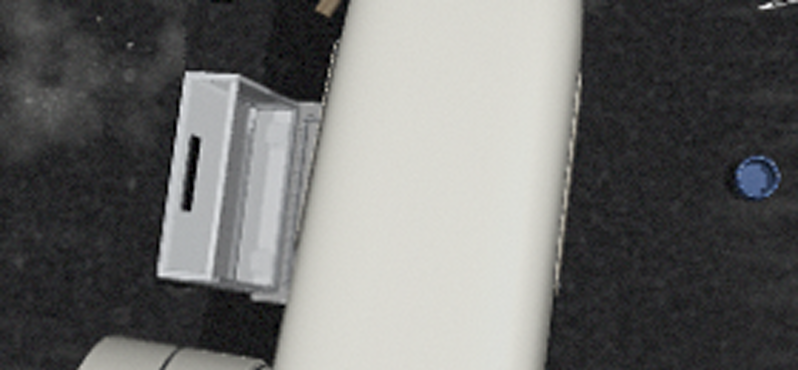

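The hood leans on its stop with its edge at x_s≈140, z≈145. I go over it to behind with shut fingers.

```bash
python3 -m creep '[-0.03,0,-0.015,0,0,0, -0.048,0,-0.027,0,0,0, -0.048,0,-0.027,0,0,0, -0.048,0,-0.027,0,0,0, -0.048,0,-0.027,0,0,0, -0.048,0,-0.027,0,0,0, -0.048,0,-0.027,0,0,0, -0.028,0,-0.012,0,0,0, 0,0,0,0,0,0, 0,0,0,0,0,0]'; python3 - <<'E'
from h import *
go(185,0,303)
p,d=read_camera("scene");cv2.imwrite("pics/s9.png",cv2.resize(p[60:240,130:370],None,fx=3.33,fy=3.33,interpolation=cv2.INTER_CUBIC))
E
```

```text
clock: 17.18
eef_pos: [519.0, 339.5, 408.4]
ee_rot: [0.479, -0.52, 0.521, -0.479]
contact_force: [1.0, -0.3, -0.2]
grip_width: -0.002
shift tool mm [  3.7 105.4   4.7] rotvec [-0.    -0.002  0.   ] | now s [188.8   4.7 408.4] grip -0.002 F [ 1.  -0.3 -0.2] t 17.175
```

View pics/s9.png

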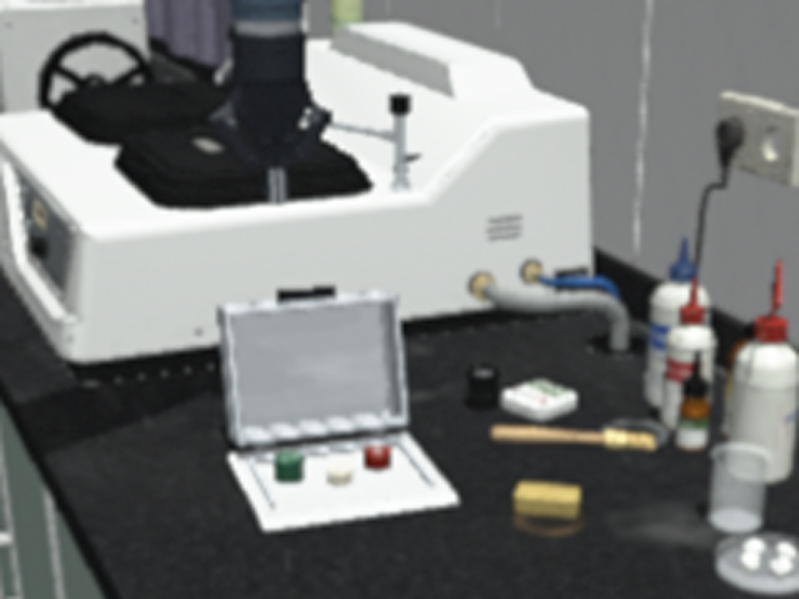

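All three are upright on the floor (green (288,465), cream (340,475), red (377,456)), and the fingers hang behind the hood, clear. Lower and push it over.

```bash
python3 -m creep '[0,0.035,0.002,0,0,0, 0,0.035,0.002,0,0,0, 0,0.035,0,0,0,0, 0,0,0,0,0,0, -0.015,0,0,0,0,0, -0.012,0,0,0,0,0, -0.012,0,0,0,0,0, -0.012,0,0,0,0,0, -0.012,0,0,0,0,0, -0.012,0,0,0,0,0]'; python3 -c "
from h import *
go(11,0,303)"; python3 -m creep '[-0.012,0,0,0,0,0, -0.012,0,0,0,0,0, -0.012,0,0,0,0,0, -0.012,0,0,0,0,0, -0.012,0,0,0,0,0, -0.012,0,0,0,0,0, -0.012,0,0,0,0,0, -0.012,0,0,0,0,0, -0.006,0,0,0,0,0]';python3 - <<'E'
from h import *
go(11,0,303)
p,d=read_camera("scene");cv2.imwrite("pics/s10.png",cv2.resize(p[100:240,150:350],None,fx=3.5,fy=3.5,interpolation=cv2.INTER_CUBIC))
E
```

```text
clock: 18.48
eef_pos: [529.7, 415.9, 302.8]
ee_rot: [-0.479, 0.52, -0.52, 0.479]
contact_force: [0.1, 0.2, 0.5]
grip_width: -0.003
shift tool mm [ 2.548e+02 -2.000e-01  6.000e-01] rotvec [ 0.    -0.001  0.   ] | now s [2.658e+02 3.000e-01 3.028e+02] grip -0.003 F [0.1 0.2 0.5] t 18.475
clock: 19.6
eef_pos: [538.1, 517.5, 302.7]
ee_rot: [-0.479, 0.52, -0.52, 0.479]
contact_force: [0.5, -1.2, 0.1]
grip_width: 0.004
shift tool mm [ 3.567e+02 -3.000e-01  5.000e-01] rotvec [ 0.    -0.001  0.   ] | now s [3.677e+02 2.000e-01 3.027e+02] grip 0.004 F [ 0.5 -1.2  0.1] t 19.6
```

I pushed in the wrong direction: tool -x is away from the stand's front, so the fingers went toward the machine. Forces stayed about 1 N. I'll reverse now.

```bash
python3 -m creep '[0.02,0,0,0,0,0, 0.04,0,0,0,0,0, 0.04,0,0,0,0,0, 0.04,0,0,0,0,0, 0.03,0,0,0,0,0, 0.015,0,0,0,0,0, 0,0,0,0,0,0]';python3 - <<'E'
from h import *
go(11,0,303)
def fr(n):
    p,d=read_camera(n);V=cloud(n,d).reshape(-1,3)
    return (V-O)@np.c_[XS,YS,[0,0,1]]
S=fr("scene")
m=S[(S[:,2]>60)&(S[:,2]<185)&(S[:,0]>20)&(S[:,0]<170)&(abs(S[:,1])<85)]
print(np.percentile(m,[1,50,99],axis=0).round(0))
T=np.load("top0.npy");V=cloud("top",T).reshape(-1,3);Q=(V-O)@np.c_[XS,YS,[0,0,1]]
q=Q[(abs(Q[:,1])<60)&(Q[:,0]>220)&(Q[:,2]>60)]; print("machine front, before: min xs",q[:,0].min().round(0),np.percentile(q[:,2],[5,50,95]).round(0))
E
```

```text
clock: 20.52
eef_pos: [523.0, 331.7, 303.3]
ee_rot: [0.478, -0.521, 0.521, -0.479]
contact_force: [-0.5, -0.3, -0.2]
grip_width: -0.001
shift tool mm [170.3   0.2   0.5] rotvec [-0.    -0.003 -0.   ] | now s [1.813e+02 1.000e-01 3.033e+02] grip -0.001 F [-0.5 -0.3 -0.2] t 20.525
[[ 80. -83.  61.]
 [126.   2. 107.]
 [169.  82. 180.]]
machine front, before: min xs 359.0 [ 75. 178. 220.]
```

```bash
python3 -m creep '[0.012,0,0,0,0,0, 0.012,0,0,0,0,0, 0.012,0,0,0,0,0, 0.012,0,0,0,0,0, 0.012,0,0,0,0,0, 0.012,0,0,0,0,0, 0.012,0,0,0,0,0]'; python3 -m creep '[0.012,0,0,0,0,0, 0.012,0,0,0,0,0, 0.012,0,0,0,0,0, 0.012,0,0,0,0,0, 0.012,0,0,0,0,0, 0.012,0,0,0,0,0, 0.014,0,0,0,0,0, 0,0,0,0,0,0]'; python3 - <<'E'
from h import *
go(11,0,303)
p,d=read_camera("scene");V=cloud("scene",d).reshape(-1,3);S=(V-O)@np.c_[XS,YS,[0,0,1]]
m=S[(S[:,2]>15)&(S[:,2]<185)&(S[:,0]>-90)&(S[:,0]<170)&(abs(S[:,1])>55)&(abs(S[:,1])<92)]
for a in range(-80,160,20):
    k=m[(m[:,0]>=a)&(m[:,0]<a+20)]; print(a,len(k),k[:,2].max().round(0) if len(k) else "")
E
```

```text
clock: 21.45
eef_pos: [515.8, 247.7, 302.9]
ee_rot: [0.479, -0.52, 0.52, -0.479]
contact_force: [-0.7, 1.7, 1.9]
grip_width: -0.0
clock: 22.45
eef_pos: [508.7, 161.9, 303.0]
ee_rot: [0.479, -0.521, 0.521, -0.478]
contact_force: [0.4, 0.5, 0.4]
grip_width: 0.001
shift tool mm [-0.1 -0.   0.5] rotvec [-0.    -0.003  0.   ] | now s [ 10.9   0.5 303. ] grip 0.001 F [0.4 0.5 0.4] t 22.45
-80 0 
-60 21 100.0
-40 233 127.0
-20 112 127.0
0 46 109.0
20 36 106.0
40 33 75.0
60 101 61.0
80 14 46.0
100 0 
120 0 
140 0
```

```bash
python3 -m creep '[0,-0.03,0,0,0,0, 0,-0.04,0,0,0,0, 0,-0.05,0,0,0,0, 0.0,-0.03,0.05,0,0,0, 0,0,0.055,0,0,0, 0,0,0.055,0,0,0, 0,0,0.055,0,0,0, 0.02,0,0.04,0,0,0, 0,0,0,0,0,0, 0,0,0,0,0,0, 0,0,0,0,0,0, 0,0,0,0,0,0, 0,0,0,0,0,0, 0,0,0,0,0,0, 0,0,0,0,0,0, 0,0,0,0,0,0, 0,0,0,0,0,0, 0,0,0,0,0,0, 0,0,0,0,0,0, 0,0,0,0,0,0]'; python3 -m creep '[0,0,0,0,0,0, 0,0,0,0,0,0, 0,0,0,0,0,0, 0,0,0,0,0,0, 0,0,0,0,0,0, 0,0,0,0,0,0, 0,0,0,0,0,0, 0,0,0,0,0,0]'; cat > chk.py <<'E'
from h import *
for n in("scene","top"):
    p,d=read_camera(n);cv2.imwrite(n+"F.png",p);V=cloud(n,d);S=(V.reshape(-1,3)-O)@np.c_[XS,YS,[0,0,1]]
    m=(S[:,2]>-10)&(S[:,2]<185)&(S[:,0]>-100)&(S[:,0]<130)&(abs(S[:,1])<92);C=p.reshape(-1,3)
    for a in range(-100,130,20):
        k=m&(S[:,0]>=a)&(S[:,0]<a+20); print(n,a,k.sum(),np.percentile(S[k,2],[5,50,95]).round(0) if k.sum() else "")
    hsv=cv2.cvtColor(p,cv2.COLOR_BGR2HSV).reshape(-1,3).astype(int)
    reg=(S[:,0]>-100)&(S[:,0]<100)&(abs(S[:,1])<90)&(hsv[:,1]>70)&(hsv[:,2]>30)
    for nm,c in(("red",(hsv[:,0]<8)|(hsv[:,0]>172)),("green",(hsv[:,0]>45)&(hsv[:,0]<90))):
        k=reg&c; print(n,nm,k.sum(),S[k].mean(0).round(0) if k.sum() else "")
E
python3 chk.py
```

```text
clock: 25.0
eef_pos: [761.2, 121.8, 452.8]
ee_rot: [-0.479, 0.52, -0.52, 0.479]
contact_force: [0.7, -0.2, -1.4]
grip_width: -0.002
clock: 26.0
eef_pos: [761.2, 121.8, 452.9]
ee_rot: [0.479, -0.52, 0.52, -0.479]
contact_force: [0.0, 0.4, -0.7]
grip_width: -0.001
scene -100 174 [-4. -2.  0.]
scene -80 576 [-2. 17. 51.]
scene -60 589 [ 2. 33. 53.]
scene -40 163 [10. 52. 54.]
scene -20 153 [ 4. 52. 54.]
scene 0 148 [ 3. 52. 54.]
scene 20 147 [ 4. 52. 54.]
scene 40 136 [ 4. 51. 54.]
scene 60 107 [ 7. 51. 54.]
scene 80 6 [-1.  1.  4.]
scene 100 9 [-4. -1.  0.]
scene 120 5 [-4. -3.  1.]
scene red 0 
scene green 0 
top -100 517 [-4.  1.  6.]
top -80 462 [-1.  5. 49.]
top -60 253 [50. 55. 59.]
top -40 22 [51. 54. 59.]
top -20 0 
top 0 0 
top 20 0 
top 40 0 
top 60 0 
top 80 0 
top 100 0 
top 120 0 
top red 0 
top green 0
```

The roof is level at z≈54 over its whole depth, so the hood is shut. I'll move the arm aside and check everything in the top view numerically.

```bash
python3 -m creep '[0.04,0,-0.03,0,0,0, 0.05,0,-0.03,0,0,0, 0.05,0,-0.03,0,0,0, 0.05,0,-0.03,0,0,0, 0.05,0,-0.03,0,0,0, 0.05,0,-0.03,0,0,0, 0.05,0,-0.03,0,0,0, 0.05,0,-0.02,0,0,0, 0.05,0,-0.02,0,0,0, 0.05,0,-0.02,0,0,0, 0.05,0,-0.02,0,0,0, 0.03,0,0,0,0,0, 0,0,0,0,0,0, 0,0,0,0,0,0]'; cat > c2.py <<'E'
from h import *
p,d=read_camera("top"); q=cv2.imread("top0raw.png"); V=cloud("top",d);S=((V.reshape(-1,3)-O)@np.c_[XS,YS,[0,0,1]])
m=(S[:,0]>-60)&(S[:,0]<60)&(abs(S[:,1])<75); print("roof z",m.sum(),np.percentile(S[m,2],[2,50,98]).round(0))
df=(cv2.absdiff(p,q).max(2)>45).astype(np.uint8)
n,l,s,c=cv2.connectedComponentsWithStats(df)
for i in range(1,n):
    if s[i][4]>25: print("changed bbox",s[i][:5],w2s(px2w("top",*c[i],z=10)).round(0))
P=p.astype(int); b,g,r=P[...,0],P[...,1],P[...,2]
for nm,k in(("reddish",r-np.maximum(g,b)),("greenish",g-np.maximum(r,b))):
    k=k.copy(); k[~m.reshape(k.shape)]=0; t=k>max(6,k.max()*.5); v,u=np.nonzero(t)
    print(nm,k.max(),t.sum(), w2s(px2w("top",u.mean(),v.mean(),z=20)).round(0) if t.sum() else "")
print(sense()["contact_force"],sense()["clock"])
E
python3 c2.py
```

```text
clock: 27.85
eef_pos: [425.0, -421.7, 452.9]
ee_rot: [-0.479, 0.52, -0.52, 0.479]
contact_force: [-0.1, -0.4, 0.4]
grip_width: 0.004
roof z 2746 [41. 55. 60.]
changed bbox [ 135  205   44   77 1865] [120. -18.  10.]
changed bbox [294 205  12  11 102] [-269. -132.   10.]
changed bbox [  210   206   350   214 19277] [-576.  141.   10.]
changed bbox [181 218  37   6  52] [ -4. -89.  10.]
changed bbox [161 220  63  68 349] [-42.  19.  10.]
changed bbox [542 226  14   7  38] [-963. -125.   10.]
changed bbox [186 230  11  12  74] [ 16. -45.  10.]
changed bbox [453 239  11  10  51] [-700.  -72.   10.]
changed bbox [270 246  10  11  87] [-208.  -20.   10.]
changed bbox [183 265  11  10  62] [15. 47. 10.]
changed bbox [323 272  13  12 111] [-356.   43.   10.]
changed bbox [ 166  368   59   52 1060] [-13. 380.  10.]
changed bbox [ 417  368  143   52 3024] [-833.  327.   10.]
changed bbox [457 370  21  20  37] [-732.  286.   10.]
changed bbox [531 413  29   7  55] [-954.  383.   10.]
reddish 9 57 [ 16. -44.  20.]
greenish 3 0 
[-0.24675544 -0.02437256  0.06712845] 27.9
```

```bash
python3 -c "
from plant import sign_off
print(sign_off())"
```

```text
the job is handed in; nothing more can be done
None
```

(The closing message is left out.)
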